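Ring the desk bell and point out the sunglasses case

ROBOT

A 6-joint arm with a two-finger parallel gripper is mounted at the origin on the work surface. World frame = base frame: x ahead of the robot, y to its left, z up, the work surface at z = 0. Lengths are in m, angles in rad, forces in N, time in s.
With the tool pointing down it reaches from about 0.35 to 0.775 m from the base axis. Payload 5.5 kg.
Tool frame: the origin (TCP) lies at the very end of the fingers, on their centre line; the grasp point (between the pads) lies 19 mm behind it; x points along the fingers, y is the direction in which the jaws open and shut, and the axes are right-handed (so a half turn about x gives the same grasp; the last joint's range is limited). The gripper opens to 85 mm and grips with 20 to 120 N. Pads are 22 mm wide; open, the fingers measure 114 mm over their backs; the gripper's body (76 mm by 85 mm) begins 54 mm behind the grasp point. The pads swing forward as they close: fully open they stand 13 mm farther back than shut.
Start: joints at [-1.475, 0.313, 0.046, 1.304, 0, 1.431], TCP at [0.134, -0.559, 0.231] pointing down, gripper open.
Joint ranges: [-2.76, 2.76], [-0.86, 1.69], [-1.03, 1.26], [-2.2, 2.34], [-1.47, 1.5], [-3.14, 3.14]. Speed limits (rad/s): [2.57, 2.57, 3.14, 3.14, 3.14, 3.14].

INTERFACE

Orientations are given as a unit quaternion [w, x, y, z].
In Python, from workcell import env gives the robot as it stands.
- The arm moves only by the tool drive_tool, never from a script. Its argument "plan" is a list that holds one entry, the list of rows, each a list of 7 numbers: the shift along the tool's x, y, z in cm, then the turn, a rotation vector about the tool's x, y, z in degrees, then the opening, from 0 (shut) to 1 (fully open). In form: [[[tx, ty, tz, wx, wy, wz, fingers], ...]]. A call has exactly 5 rows; each row shifts and turns the commanded pose from where the row before left it, along the tool's axes as they then stand; what a row does not reach is not made up. A row lasts 1/12 s, in which the tool goes at most 41.7 mm and 7.16 degrees, less where a joint would pass 70% of its speed; a pose out of reach is approached as far as the arm can. A call with a gripper value outside its range is refused whole. The fingers move at their own pace and stop on an object; "squeeze" is the grip in N (left out, the last holds). Time passes only in rows, so rows that do not move let the fingers close, or fill a call up. It gives the time, the measured TCP pose, the force and the opening at its end, in the units of the state.
- env.get_state(): the state, without advancing time (a new reading comes with each control period).
- env.read_camera(name): name is "scene" or "top" or "wrist"; returns the picture (400x640x3 uint8, red, green, blue); there is no depth.
- env.camera_model(name): a dict with "camera_matrix" (3x3 intrinsics, pixels), "camera_from_world" (4x4, takes a point from world to camera coordinates); the wrist camera has in their place "T_tool_cam" (4x4, takes a point from camera to tool coordinates, whose origin is the TCP and whose axes are the tool frame's). Camera axes: x right, y down, z forward; pixel columns grow to the right and rows downward; lengths in m; the calibration is good to about 2 mm. A picture is of the moment at which its call begins: read the wrist's pose just before it. camera_model takes no time and is no camera call.
- env.hand_in(): hands the job in, once; it reports no verdict.
The state is a dict: "clock": time; "joint_pos": joint angles; "qvel": joint speeds; "tau": joint torques, N m; "tcp_pos": TCP position; "orientation": TCP orientation; "wrist_force": force on the tool from outside, world axes, zero at the start; "ft_torque": the same for the moment, N m; "finger_gap": finger opening in m.
Only numpy, scipy, OpenCV 4.12 (cv2) and the standard library are available. Lean on these libraries where they do the work, as an engineer would, in place of code of your own. Each camera call takes 0.05 s, during which the arm holds its last target.

TASK

Someone has left their sunglasses on the mantel shelf and has gone into the next room: ring the desk bell to call them, gently pressing the button on its top all the way down and letting it spring back up. Then point out the stainless steel sunglasses case: bring the fingertips down to two or three centimetres above the middle of its lid, without touching it, hold them there for at least two seconds, and be still pointing at it when you finish. Grasp and lift nothing, and leave the bell, the case and everything else on the shelf standing where it is.

Things in the scene. Friction and masses are not known exactly. Their poses are not given: they have to be found in the camera images.
- desk_bell: Chrome-plated desk bell standing loose on the shelf, about 0.2 kg: a dark base disc 84 mm across, a chrome dome 77 mm across and 46 mm high above the shelf, and a thin plunger with a small round cap on top; 62 mm high overall. Origin at the centre of its underside, z up. It is round: yaw means nothing.
- bell_top (a point): Centre of the top face of the bell's press button (a round chrome cap 19 mm across, 62 mm above the shelf when up, 16 mm above the top of the dome). It moves down with the button.
- bell_button (a joint): Travel of the bell's press button in m: 0 up (its rest), 0.006 fully down. A spring returns it; it moves straight down, starts to move at about 1.2 N and is fully down at about 4 N; beyond that it is a hard stop.
- sunglasses_case: Stainless steel hinged sunglasses case, shut, standing loose, about 0.18 kg: a rounded oblong clamshell 160 mm long (its own y axis), 64 mm wide (its own x axis) and 43.5 mm high, with a dark seam half-way up, a hinge along one long side and a thumb catch on the other. It is by far the longest thing among the small objects, and not to be confused with the flat card tin of the same steel. Origin at the centre of its underside, z up.
- case_lid_mid (a point): Middle of the top of the sunglasses case's lid, 43.5 mm above the shelf: the point to be pointed at.
- card_tin: Bystander: flat stainless steel hinged card tin, 100 x 66 x 20.5 mm, origin at the centre of its underside. Loose.
- tealight: Bystander: white plastic battery tealight, 38 mm across, 36 mm high with its flame-shaped bulb, origin at the centre of its underside. Loose.
- spinning_top: Bystander: wooden spinning top 60 mm across, leaning at rest on its peg and its rim, about 55 mm high as it lies, origin on the shelf under its middle. Loose.
- glass_vase: Bystander: squat black glass vase, 106 mm across, 76 mm high, origin at the centre of its underside. Loose.
- ceramic_pot: Bystander: turquoise ceramic pot with a small succulent, 106 mm across, 88 mm high (about 120 mm with the plant), origin at the centre of its underside. Loose.
Not all that is in view belongs to the job. What is shaped like the desk_bell but yellow is not meant.

How it is judged:
By the outcome, as a careful person would: the job done as asked, in the order asked, and still so for the second after the job is handed in, with the robot touching nothing.
It also fails if it takes over 38 s, if anything falls off the work surface, if the arm or the gripper's body presses on something with over 40 N, if the wrist force passes 120 N, or if a joint passes its speed limit or range.

## Working session

There is one attempt and no reset: what is moved stays moved. The work goes in short steps, Python scripts to look and compute and a tool call to move; the robot and the scene stay as the last step left them, time stands still between calls to the robot, and variables do not carry over. Pictures are saved under pics/ and viewed, and the job is handed in when it is done.

Besides the shell and the picture viewer there is one more tool, called after "Call:" as name([rows], argument=value, ...), one row to a line, values as JSON. drive_tool: Moves the arm, as the interface text tells. Its arguments: {"type":"object","properties":{"plan":{"type":"array","items":{"type":"array","items":{"type":"array","items":{"type":"number"}}}},"squeeze":{"type":"number"}},"required":["plan"]}

```bash
mkdir -p pics; python3 - <<'E'
from workcell import env
import cv2
s=env.get_state(); print(s)
for n in("scene","top","wrist"):
    im=env.read_camera(n); cv2.imwrite(f"pics/{n}0.png",im[:,:,::-1]); 
    m=env.camera_model(n); print(n,{k:(v.tolist() if hasattr(v,'tolist') else v) for k,v in m.items()})
E
```

```text
{'clock': 0.0, 'joint_pos': array([-1.47461382e+00,  3.14002222e-01,  4.49594062e-02,  1.30358732e+00,
        3.44191420e-05,  1.43122107e+00]), 'qvel': array([-7.11562355e-04,  5.26170453e-05,  3.11165568e-05, -5.15897220e-04,
        7.79568278e-04,  6.09383149e-04]), 'tau': array([-3.64887846e-04, -4.80630469e+01,  2.98531634e+01,  1.92787702e-02,
       -1.44315582e-04, -3.24583006e-06]), 'tcp_pos': array([ 0.13427322, -0.55857429,  0.23039983]), 'orientation': array([ 0.08251207,  0.70222563,  0.08380794, -0.70217316]), 'wrist_force': array([-0.14054039, -0.28229133,  0.01866215]), 'ft_torque': array([-0.00154383, -0.00459749,  0.01579651]), 'finger_gap': 0.08567504221473075}
scene {'camera_matrix': [[393.2316844784182, 0.0, 316.23718741060685], [0.0, 393.2316844784182, 201.81936402169868], [0.0, 0.0, 1.0]], 'camera_from_world': [[-0.16999641765054105, 0.9851436637671191, -0.02435528126464651, 0.026119954396868875], [0.5441860607214516, 0.07324259443364257, -0.8357613616799342, -0.18785986207386066], [-0.821561165892383, -0.1553302420654979, -0.5485524283032774, 1.2705268213282
[... 211 characters left out ...]
.9995262756175234, -0.027671329911683733, 0.09859965235449486], [-0.9899127322648716, 0.017236573649326584, -0.14062603965385395, 0.47224891586772144], [0.14103638058605636, 0.025497546528903663, -0.9896760149019432, 1.0580477580776595], [0.0, 0.0, 0.0, 1.0]]}
wrist {'camera_matrix': [[306.9940688512808, 0.0, 322.2844793629104], [0.0, 306.9940688512808, 200.915249847726], [0.0, 0.0, 1.0]], 'T_tool_cam': [[-0.0001442129478639563, -0.32220897274820925, 0.9466685571429787, -0.142492628357809], [0.9999999886804425, -5.839954662162411e-06, 0.00015034962275339904, 0.0008564219599042078], [-4.291549604670858e-05, 0.9466685681094722, 0.32220896994314346, -0.08256802483275145], [0.0, 0.0, 0.0, 1.0]]}
```

View pics/scene0.png

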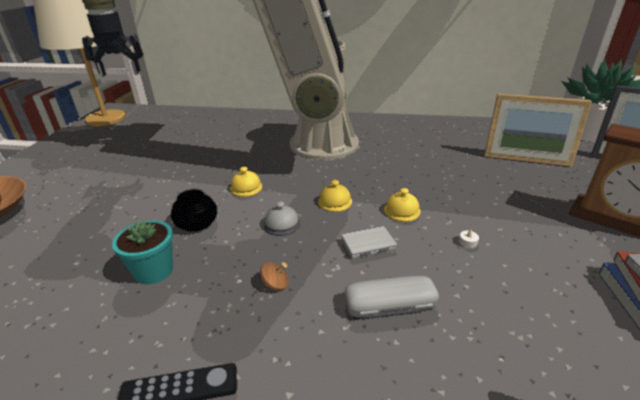

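View pics/top0.png

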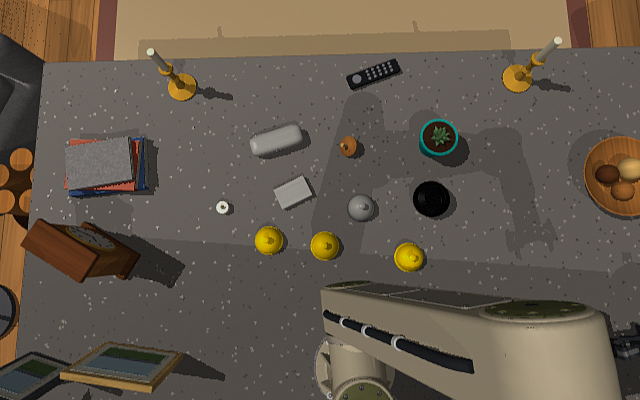

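View pics/wrist0.png

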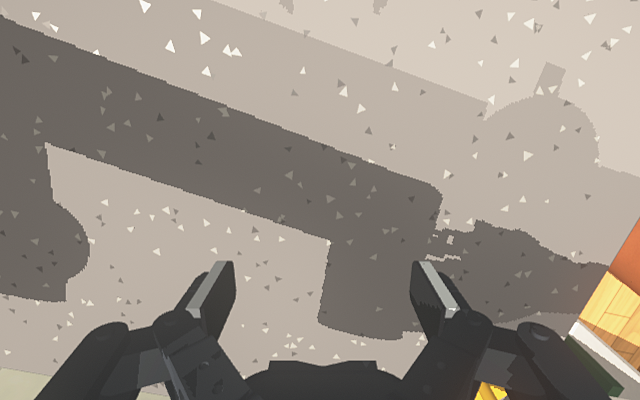

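The top view shows the chrome bell near (361,208), the case near (276,140) and the card tin near (294,192). The scene view shows the bell near (282,218) and the case near (391,297). I'll zoom in to measure them.

```bash
python3 - <<'E'
import cv2,numpy as np
t=cv2.imread("pics/top0.png");s=cv2.imread("pics/scene0.png")
f=lambda im,x,y,w,h,k:cv2.resize(im[y:y+h,x:x+w],None,fx=k,fy=k,interpolation=cv2.INTER_NEAREST)
a=f(t,335,185,50,50,8);b=f(s,257,193,50,50,8)
c=f(t,240,115,80,50,5);d=f(s,340,265,80*5//4+0,62,4)
o=np.zeros((400+260,800,3),np.uint8)
o[:400,:400]=a;o[:400,400:]=b;o[400:650,:400]=c;o[400:648,400:800]=d
cv2.imwrite("pics/zoom.png",o[:600])
E
```

```text
(no output)
```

View pics/zoom.png

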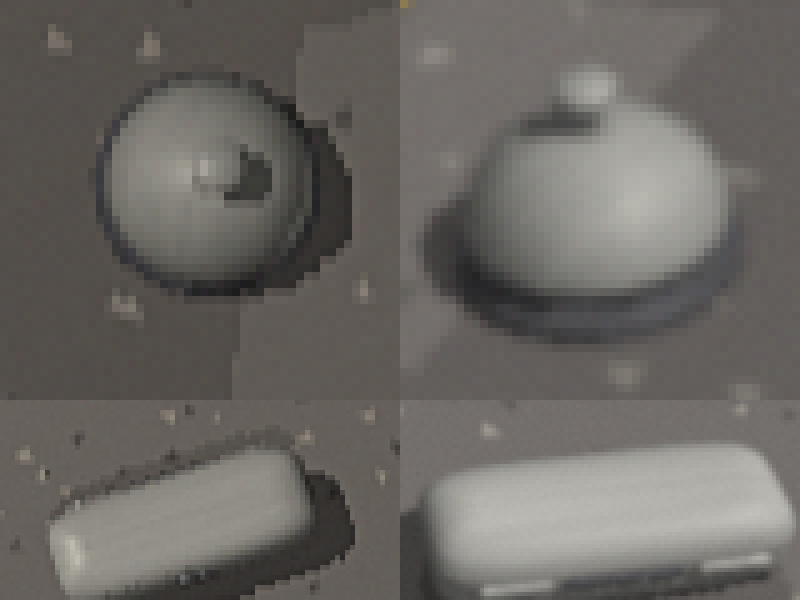

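```bash
cat > h.py <<'E'
import numpy as np,cv2
from workcell import env
def ray(n,u,v):
    m=env.camera_model(n);K=np.array(m["camera_matrix"]);T=np.array(m["camera_from_world"])
    d=T[:3,:3].T@np.linalg.inv(K)@[u,v,1];c=-T[:3,:3].T@T[:3,3];return c,d/np.linalg.norm(d)
def plane(n,u,v,z):
    c,d=ray(n,u,v);return c+d*(z-c[2])/d[2]
def tri(p,q):
    c1,d1=ray(*p);c2,d2=ray(*q)
    k=np.linalg.lstsq(np.c_[d1,-d2],c2-c1,rcond=None)[0]
    a,b=c1+k[0]*d1,c2+k[1]*d2;return (a+b)/2,np.linalg.norm(a-b)
E
python3 - <<'E'
from h import *
np.set_printoptions(precision=4,suppress=True)
print("cap tri",tri(("top",361.5,205.8),("scene",280.4,203.4)))
print("cap top",plane("top",361.5,205.8,.06),"scene",plane("scene",280.4,203.4,.059),"base",plane("top",360.8,207.6,.004))
im=cv2.imread("pics/top0.png");hsv=cv2.cvtColor(im,cv2.COLOR_BGR2HSV)
for name,(x0,y0,x1,y1),th,h in(("case",(240,115,320,170),110,.022),("tin",(265,170,325,215),125,.02)):
    m=np.zeros(im.shape[:2],np.uint8);m[y0:y1,x0:x1]=(hsv[y0:y1,x0:x1,2]>th)*255
    m=cv2.morphologyEx(m,cv2.MORPH_OPEN,np.ones((4,4)))
    c=max(cv2.findContours(m,0,2)[0],key=cv2.contourArea);r=cv2.minAreaRect(c);print(name,r,cv2.contourArea(c))
    w=np.array([plane("top",*p,h)[:2] for p in c[:,0].astype(float)],np.float32);print(cv2.minAreaRect(w))
    print(plane("top",*r[0],.0435))
sc=cv2.imread("pics/scene0.png");h2=cv2.cvtColor(sc,cv2.COLOR_BGR2HSV)
m=np.zeros(sc.shape[:2],np.uint8);m[265:327,335:445]=(h2[265:327,335:445,2]>125)*255
m=cv2.morphologyEx(m,cv2.MORPH_OPEN,np.ones((4,4)))
c=max(cv2.findContours(m,0,2)[0],key=cv2.contourArea);r=cv2.minAreaRect(c);print("scene case",r)
# other objects on z=0.03 
for n,u,v in(("top_obj",349,146),("vase",431,199),("pot",439,138),("tea",223,207),("yel1",409,257),("yel2",325,246),("yel3",269,240)): print(n,plane("top",u,v,.04))
E
```

```text
cap tri (array([ 0.446 , -0.0283,  0.0589]), np.float64(0.0017396413385721632))
cap top [ 0.4456 -0.0273  0.06  ] scene [ 0.4462 -0.0291  0.059 ] base [ 0.447  -0.0299  0.004 ]
case ((275.5187683105469, 140.13040161132812), (18.582050323486328, 50.894893646240234), 72.34988403320312) 835.5
((0.6536492109298706, 0.221657395362854), (0.05801587924361229, 0.1531592607498169), 17.035356521606445)
[0.647  0.2186 0.0435]
tin ((292.5000305175781, 193.00001525878906), (21.0190372467041, 33.98823165893555), 63.43495178222656) 657.0
((0.4920455515384674, 0.17117097973823547), (0.06311091035604477, 0.10029496997594833), 25.86921501159668)
[0.4881 0.1689 0.0435]
scene case ((394.5923156738281, 294.2690124511719), (32.76493453979492, 88.48518371582031), 83.1572265625)
top_obj [0.6255 0.0024 0.04  ]
vase [ 0.4643 -0.228   0.04  ]
pot [ 0.644  -0.2611  0.04  ]
tea [0.4512 0.3712 0.04  ]
yel1 [ 0.3012 -0.1577  0.04  ]
yel2 [0.335  0.0774 0.04  ]
yel3 [0.3542 0.2369 0.04  ]
```

```bash
cat >> h.py <<'E'
from scipy.spatial.transform import Rotation as Ro
def delta(t):
    s=env.get_state();q=s["orientation"];R=Ro.from_quat(np.r_[q[1:],q[0]])
    print("R\n",R.as_matrix().round(3),"shift cm",(R.inv().apply(np.array(t)-s["tcp_pos"])*100).round(2),"clk",s["clock"],"j",s["joint_pos"].round(3),"f",s["wrist_force"].round(2),"tcp",s["tcp_pos"].round(4),"gap",round(s["finger_gap"],4))
E
python3 -c "
from h import *
delta([.446,-.0285,.16])"
```

```text
R
 [[-0.     0.234 -0.972]
 [ 0.001 -0.972 -0.234]
 [-1.    -0.001 -0.   ]] shift cm [  7.13 -44.26 -42.7 ] clk 0.15 j [-1.475  0.314  0.045  1.304 -0.     1.431] f [-0.16 -0.18 -0.67] tcp [ 0.1343 -0.5587  0.2306] gap 0.0856
```

Call:
drive_tool([
  [[0,-2.8,-2.7,0,0,0,0],[0,-2.8,-2.7,0,0,0,0],[0,-2.8,-2.7,0,0,0,0],[0,-2.8,-2.7,0,0,0,0],[0,-2.8,-2.7,0,0,0,0]],
], squeeze=20)

```text
clock: 0.57
tcp_pos: [0.2332, -0.3897, 0.2309]
orientation: [-0.083, -0.702, -0.083, 0.702]
wrist_force: [1.1, 0.0, -0.1]
finger_gap: 0.0256
```

```bash
python3 -c "
from h import *
delta([.446,-.0285,.16])"
```

```text
R
 [[-0.     0.233 -0.973]
 [ 0.001 -0.973 -0.233]
 [-1.    -0.001 -0.   ]] shift cm [  7.11 -30.17 -29.1 ] clk 0.5667 j [-1.209  0.08  -0.246  1.245  0.     1.698] f [ 1.08  0.01 -0.13] tcp [ 0.2332 -0.3897  0.2309] gap 0.0256
```

Call:
drive_tool([
  [[0,-2.8,-2.7,0,0,0,0],[0,-2.8,-2.7,0,0,0,0],[0,-2.8,-2.7,0,0,0,0],[0,-2.8,-2.7,0,0,0,0],[0,-2.8,-2.7,0,0,0,0]],
])

```text
clock: 0.98
tcp_pos: [0.3318, -0.222, 0.2313]
orientation: [0.083, 0.702, 0.083, -0.702]
wrist_force: [0.9, -0.2, -0.5]
finger_gap: 0.0005
```

Call:
drive_tool([
  [[0,0,0,-7,0,0,0],[0,0,0,-7,0,0,0],[0,0,0,-7,0,0,0],[0,0,0,-7,0,0,0],[0,0,0,-7,0,0,0]],
])

```text
clock: 1.4
tcp_pos: [0.3314, -0.2233, 0.2311]
orientation: [-0.293, -0.644, -0.293, 0.644]
wrist_force: [-0.2, -0.1, -0.6]
finger_gap: -0.0002
```

Call:
drive_tool([
  [[0,0,0,-7,0,0,0],[0,0,0,-7,0,0,0],[0,0,0,-7,0,0,0],[0,0,0,-7,0,0,0],[0,0,0,-7,0,0,0]],
])

```text
clock: 1.82
tcp_pos: [0.3313, -0.2236, 0.2311]
orientation: [-0.472, -0.526, -0.473, 0.526]
wrist_force: [-0.4, 0.5, -0.1]
finger_gap: 0.0
```

```bash
python3 -c "
from h import *
delta([.446,-.0285,.16])"
```

```text
R
 [[-0.     0.994 -0.107]
 [ 0.    -0.107 -0.994]
 [-1.    -0.    -0.   ]] shift cm [  7.11   9.32 -20.63] clk 1.8167 j [-0.795 -0.026 -0.356  1.242 -0.     0.883] f [-0.36  0.47 -0.11] tcp [ 0.3313 -0.2236  0.2311] gap 0.0
```

Call:
drive_tool([
  [[0.5,1.6,-3.5,0,0,0,0],[0.5,1.6,-3.5,0,0,0,0],[0.5,1.6,-3.5,0,0,0,0],[0.5,1.6,-3.5,0,0,0,0],[0.5,1.6,-3.5,0,0,0,0]],
])

```text
clock: 2.23
tcp_pos: [0.4312, -0.0574, 0.206]
orientation: [-0.471, -0.528, -0.471, 0.528]
wrist_force: [0.4, -0.4, 0.5]
finger_gap: -0.0001
```

Call:
drive_tool([
  [[1.6,1.3,-3.1,0,0,0,0],[1.5,0,0,0,0,0,0],[1.5,0,0,0,0,0,0],[0,0,0,0,0,0,0],[0,0,0,0,0,0,0]],
])

```text
clock: 2.65
tcp_pos: [0.4462, -0.0292, 0.1596]
orientation: [-0.47, -0.527, -0.472, 0.528]
wrist_force: [-0.1, -0.9, 0.5]
finger_gap: 0.0
```

```bash
python3 -c "
from h import *
delta([.446,-.0285,.09])
s=env.get_state();q=s['orientation'];R=Ro.from_quat(np.r_[q[1:],q[0]]).as_matrix()
im=env.read_camera('wrist');cv2.imwrite('pics/w1.png',im[:,:,::-1])
im=env.read_camera('scene');cv2.imwrite('pics/s1.png',cv2.resize(im[120:270,200:400,::-1],None,fx=4,fy=4))
m=env.camera_model('wrist');T=np.array(m['T_tool_cam']);K=np.array(m['camera_matrix'])
for p in([.446,-.0285,.062],[.447,-.03,0.0],s['tcp_pos']):
  c=T[:3,:3].T@(R.T@(np.array(p)-s['tcp_pos'])-T[:3,3]);print((K@c/c[2]).round(1))
"
```

```text
R
 [[-0.002  0.994 -0.113]
 [ 0.    -0.113 -0.994]
 [-1.    -0.002 -0.   ]] shift cm [ 6.96 -0.01 -0.07] clk 2.65 j [-0.245  0.107 -0.395  1.071 -0.     1.438] f [-0.1  -0.87  0.46] tcp [ 0.4462 -0.0292  0.1596] gap 0.0
[322.3 200.5   1. ]
[323.6 182.3   1. ]
[322.3 261.3   1. ]
```

View pics/w1.png

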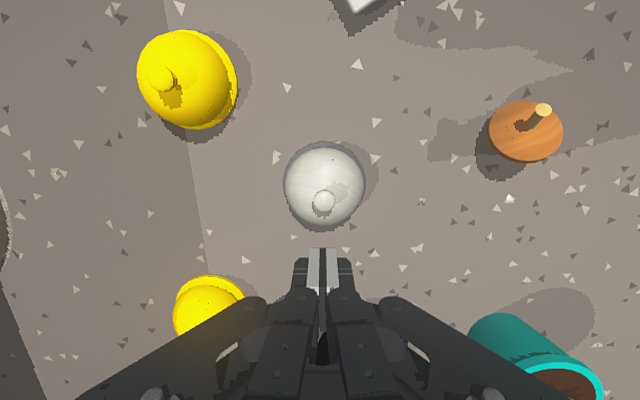

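View pics/s1.png

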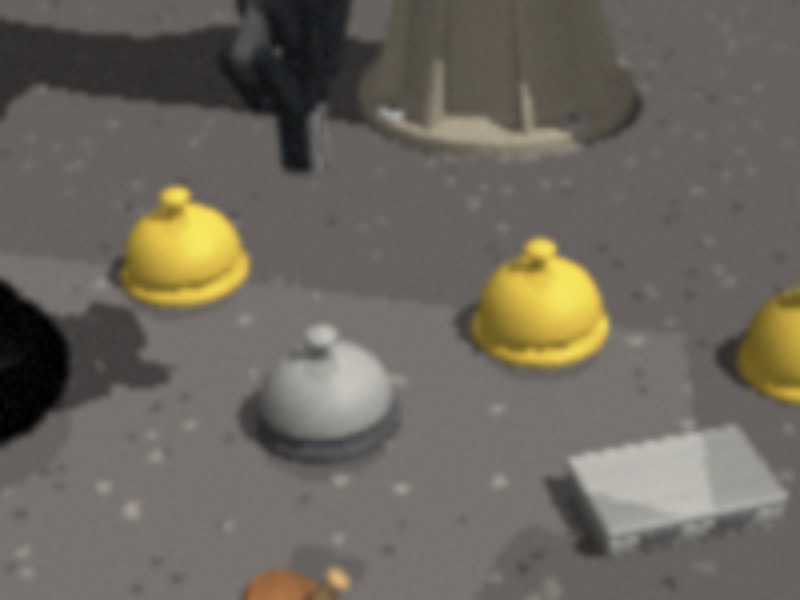

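The wrist view shows the chrome cap at (324,201), against a predicted (322,200.5), so it agrees within about 1 mm. The tool is over the button, so I'll descend.

Call:
drive_tool([
  [[2.5,0.1,-0.05,0,0,0,0],[2.5,0,0,0,0,0,0],[2.0,0,0,0,0,0,0],[1.0,0,0,0,0,0,0],[0,0,0,0,0,0,0]],
])

```text
clock: 3.17
tcp_pos: [0.447, -0.0297, 0.0791]
orientation: [-0.47, -0.527, -0.471, 0.528]
wrist_force: [-0.4, 0.7, 0.0]
finger_gap: 0.0001
```

Call:
drive_tool([
  [[0.4,0,0,0,0,0,0],[0.4,0,0,0,0,0,0],[0.2,0,0,0,0,0,0],[0,0,0,0,0,0,0],[0,0,0,0,0,0,0]],
])

```text
clock: 3.58
tcp_pos: [0.4486, -0.0294, 0.0708]
orientation: [0.471, 0.528, 0.471, -0.527]
wrist_force: [0.2, -0.4, 0.2]
finger_gap: 0.0004
```

```bash
python3 -c "
from h import *
delta([.4465,-.029,.056])
im=env.read_camera('wrist');cv2.imwrite('pics/w2.png',im[:,:,::-1])
im=env.read_camera('scene');cv2.imwrite('pics/s2.png',cv2.resize(im[160:240,230:330,::-1],None,fx=7,fy=7))
"
```

```text
R
 [[ 0.001  0.994 -0.113]
 [-0.    -0.113 -0.994]
 [-1.     0.001  0.   ]] shift cm [ 1.48 -0.21 -0.02] clk 3.5833 j [-0.244  0.192 -0.535  0.843 -0.     1.44 ] f [ 0.19 -0.39  0.18] tcp [ 0.4486 -0.0294  0.0708] gap 0.0004
```

View pics/w2.png

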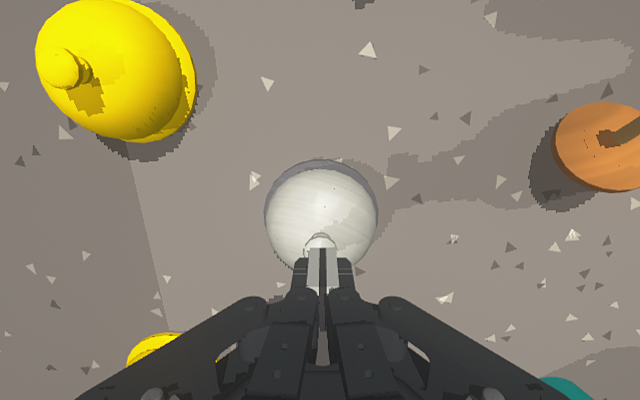

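View pics/s2.png

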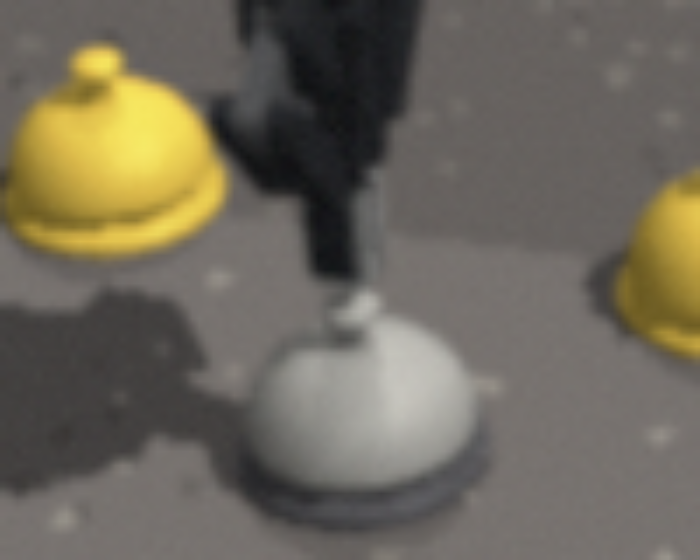

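The fingertip sits about 9 mm above the cap and is centred to within 1–2 mm. I'll go down slowly and watch the force.

Call:
drive_tool([
  [[0.2,-0.1,0,0,0,0,0],[0.2,0,0,0,0,0,0],[0.2,0,0,0,0,0,0],[0.1,0,0,0,0,0,0],[0,0,0,0,0,0,0]],
])

```text
clock: 4.1
tcp_pos: [0.4469, -0.0291, 0.0629]
orientation: [-0.471, -0.527, -0.471, 0.528]
wrist_force: [-0.1, 1.4, 0.7]
finger_gap: -0.0
```

Call:
drive_tool([
  [[0.1,0,0,0,0,0,0],[0.1,0,0,0,0,0,0],[0.1,0,0,0,0,0,0],[0,0,0,0,0,0,0],[0,0,0,0,0,0,0]],
])

```text
clock: 4.52
tcp_pos: [0.4473, -0.0292, 0.0604]
orientation: [0.471, 0.528, 0.471, -0.527]
wrist_force: [-0.7, -0.2, 1.9]
finger_gap: -0.0
```

Contact shows as about 1.9 N. I'll keep pressing in small steps.

Call:
drive_tool([
  [[0.1,0,0,0,0,0,0],[0.1,0,0,0,0,0,0],[0.1,0,0,0,0,0,0],[0,0,0,0,0,0,0],[0,0,0,0,0,0,0]],
])

```text
clock: 4.93
tcp_pos: [0.4473, -0.0292, 0.0573]
orientation: [0.471, 0.528, 0.471, -0.527]
wrist_force: [-0.8, 0.3, 3.0]
finger_gap: -0.0001
```

Call:
drive_tool([
  [[0.1,0,0,0,0,0,0],[0,0,0,0,0,0,0],[0,0,0,0,0,0,0],[0,0,0,0,0,0,0],[0,0,0,0,0,0,0]],
])

```text
clock: 5.35
tcp_pos: [0.4473, -0.0292, 0.0563]
orientation: [0.471, 0.528, 0.471, -0.527]
wrist_force: [0.3, 0.4, 3.4]
finger_gap: 0.0002
```

Call:
drive_tool([
  [[0.05,0,0,0,0,0,0],[0,0,0,0,0,0,0],[0.05,0,0,0,0,0,0],[0,0,0,0,0,0,0],[0,0,0,0,0,0,0]],
])

```text
clock: 5.77
tcp_pos: [0.4473, -0.0292, 0.0557]
orientation: [0.471, 0.528, 0.471, -0.527]
wrist_force: [-2.4, 1.4, 8.0]
finger_gap: 0.0002
```

The hard stop is reached: 8 N, with z stalled at 0.0557. I'll release straight up.

Call:
drive_tool([
  [[-0.2,0,0,0,0,0,0],[-0.3,0,0,0,0,0,0],[-0.4,0,0,0,0,0,0],[-0.5,0,0,0,0,0,0],[-1,0,0,0,0,0,0]],
])

```text
clock: 6.18
tcp_pos: [0.4461, -0.0289, 0.0787]
orientation: [-0.47, -0.527, -0.472, 0.528]
wrist_force: [-0.7, -0.4, -0.6]
finger_gap: -0.0002
```

Call:
drive_tool([
  [[-2.5,0,0,0,0,0,0],[-2.5,0,0,0,0,0,0],[-2,0,0,0,0,0,0],[-1,0,0,0,0,0,0],[0,0,0,0,0,0,0]],
])

```text
clock: 6.6
tcp_pos: [0.4487, -0.0295, 0.1615]
orientation: [0.472, 0.528, 0.47, -0.527]
wrist_force: [0.5, -0.7, 0.4]
finger_gap: 0.0001
```

```bash
python3 -c "
from h import *
delta([.652,.221,.15])
im=env.read_camera('scene');cv2.imwrite('pics/s3.png',cv2.resize(im[160:240,230:330,::-1],None,fx=7,fy=7))
print(plane('scene',394.6,294.3,.035))
"
```

```text
R
 [[ 0.004  0.994 -0.113]
 [-0.001 -0.113 -0.994]
 [-1.     0.004  0.001]] shift cm [  1.2   17.36 -27.19] clk 6.6 j [-0.244  0.105 -0.393  1.069 -0.     1.44 ] f [ 0.5  -0.71  0.44] tcp [ 0.4487 -0.0295  0.1615] gap 0.0001
[0.66007772 0.22462285 0.035     ]
```

View pics/s3.png

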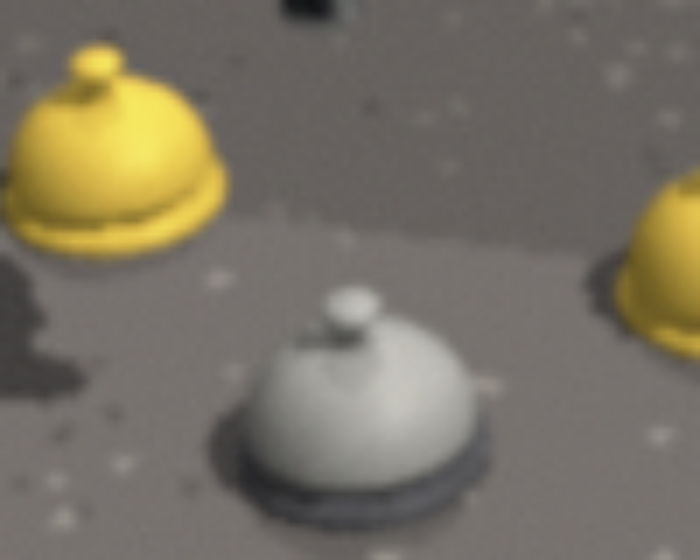

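The bell hasn't moved and its button is back up (cap at zoom pixel (353,308), as before). On to the case.

Call:
drive_tool([
  [[0,1.9,-3,0,0,0,0],[0,1.9,-3,0,0,0,0],[0,1.9,-3,0,0,0,0],[0,1.9,-3,0,0,0,0],[0,1.9,-3,0,0,0,0]],
])

```text
clock: 7.07
tcp_pos: [0.5583, 0.1104, 0.157]
orientation: [-0.47, -0.527, -0.471, 0.528]
wrist_force: [0.2, -0.9, -0.6]
finger_gap: 0.0
```

Call:
drive_tool([
  [[0,1.9,-3,0,0,0,0],[0,1.9,-3,0,0,0,0],[0,1.9,-3,0,0,0,0],[0,1.9,-3,0,0,0,0],[0,0,0,0,0,0,0]],
])

```text
clock: 7.48
tcp_pos: [0.6496, 0.2243, 0.1546]
orientation: [-0.471, -0.526, -0.473, 0.527]
wrist_force: [-0.4, -0.0, 0.5]
finger_gap: 0.0001
```

```bash
python3 -c "
from h import *
delta([.652,.221,.0685])
s=env.get_state();q=s['orientation'];R=Ro.from_quat(np.r_[q[1:],q[0]]).as_matrix()
im=env.read_camera('wrist');cv2.imwrite('pics/w4.png',im[:,:,::-1])
m=env.camera_model('wrist');T=np.array(m['T_tool_cam']);K=np.array(m['camera_matrix'])
for p in([.652,.221,.0435],):
  c=T[:3,:3].T@(R.T@(np.array(p)-s['tcp_pos'])-T[:3,3]);print((K@c/c[2]).round(1))
"
```

```text
R
 [[-0.002  0.994 -0.109]
 [ 0.001 -0.109 -0.994]
 [-1.    -0.002 -0.001]] shift cm [8.61 0.3  0.31] clk 7.4833 j [2.150e-01 5.640e-01 2.440e-01 1.253e+00 1.000e-03 1.895e+00] f [-0.44 -0.02  0.45] tcp [0.6496 0.2243 0.1546] gap 0.0001
[325.9 199.6   1. ]
```

View pics/w4.png

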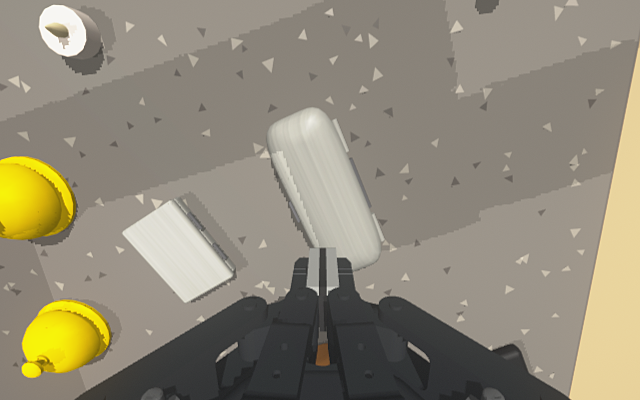

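```bash
python3 -c "
from h import *
s=env.get_state();q=s['orientation'];R=Ro.from_quat(np.r_[q[1:],q[0]]).as_matrix()
m=env.camera_model('wrist');T=np.array(m['T_tool_cam']);K=np.array(m['camera_matrix'])
im=cv2.imread('pics/w4.png');h=cv2.cvtColor(im,cv2.COLOR_BGR2HSV)
k=np.zeros(im.shape[:2],np.uint8);k[95:275,255:395]=((h[95:275,255:395,2]>170)&(h[95:275,255:395,1]<28))*255
k[245:,:352]=0
k=cv2.morphologyEx(k,cv2.MORPH_OPEN,np.ones((7,7)))
c=max(cv2.findContours(k,0,2)[0],key=cv2.contourArea);print(cv2.boundingRect(c),cv2.contourArea(c))
def pw(u,v,z):
  d=R@T[:3,:3]@np.linalg.inv(K)@[u,v,1];o=R@T[:3,3]+s['tcp_pos'];return o+d*(z-o[2])/d[2]
for z in(.022,.03):
  w=np.array([pw(*p,z)[:2] for p in c[:,0].astype(float)],np.float32);print(z,cv2.minAreaRect(w))
cv2.drawContours(im,[c],-1,(0,0,255),1);cv2.imwrite('pics/w4c.png',cv2.resize(im[90:290,220:420],None,fx=3,fy=3))
"
```

```text
(271, 108, 107, 155) 8953.5
0.022 ((0.6497607231140137, 0.21429407596588135), (0.06180410459637642, 0.1608765870332718), 17.110139846801758)
0.03 ((0.6499833464622498, 0.21689024567604065), (0.06000800058245659, 0.1562013030052185), 17.110084533691406)
```

View pics/w4c.png

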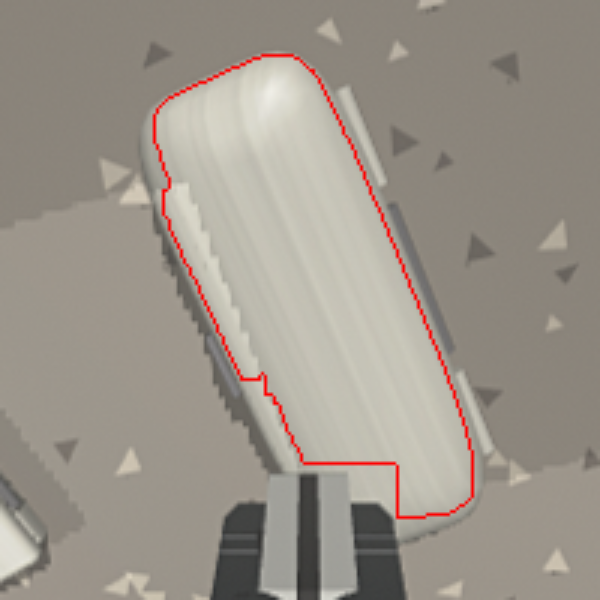

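Two views give the lid middle as (0.650,0.221) and (0.650,0.216). I'll aim at (0.651,0.219) with the tip at z≈0.0685.

Call:
drive_tool([
  [[2.5,0.2,0.5,0,0,0,0],[2.0,0,0,0,0,0,0],[1.5,0,0,0,0,0,0],[1,0,0,0,0,0,0],[0,0,0,0,0,0,0]],
])

```text
clock: 7.95
tcp_pos: [0.6461, 0.2132, 0.0854]
orientation: [-0.47, -0.526, -0.472, 0.53]
wrist_force: [-0.6, 0.5, -0.6]
finger_gap: -0.0001
```

```bash
python3 -c "
from h import *
delta([.651,.219,.0685])"
```

```text
R
 [[-0.007  0.993 -0.114]
 [-0.002 -0.114 -0.994]
 [-1.    -0.006  0.002]] shift cm [ 1.69  0.43 -0.63] clk 7.95 j [ 0.201  0.591  0.117  1.103 -0.     1.886] f [-0.65  0.55 -0.63] tcp [0.6461 0.2132 0.0854] gap -0.0001
```

Call:
drive_tool([
  [[0.6,0.4,-0.6,0,0,0,0],[0.4,0,0,0,0,0,0],[0.4,0,0,0,0,0,0],[0,0,0,0,0,0,0],[0,0,0,0,0,0,0]],
])

```text
clock: 8.37
tcp_pos: [0.6538, 0.2201, 0.0755]
orientation: [0.471, 0.528, 0.471, -0.527]
wrist_force: [-0.2, 0.5, 0.5]
finger_gap: -0.0
```

Call:
drive_tool([
  [[0,0,0,0,0,0,0],[0,0,0,0,0,0,0],[0,0,0,0,0,0,0],[0,0,0,0,0,0,0],[0,0,0,0,0,0,0]],
])

```text
clock: 8.78
tcp_pos: [0.6538, 0.2201, 0.0754]
orientation: [0.471, 0.528, 0.471, -0.527]
wrist_force: [1.2, -0.2, -0.2]
finger_gap: 0.0001
```

```bash
python3 -c "
from h import *
delta([.651,.219,.0685])
im=env.read_camera('scene');cv2.imwrite('pics/s5.png',cv2.resize(im[220:330,320:460,::-1],None,fx=5,fy=5))
im=env.read_camera('top');cv2.imwrite('pics/t5.png',im[:,:,::-1])
delta([.651,.219,.0685])
"
```

```text
R
 [[ 0.     0.994 -0.113]
 [ 0.    -0.113 -0.994]
 [-1.     0.    -0.   ]] shift cm [ 0.69 -0.26  0.14] clk 8.7833 j [ 0.209  0.61   0.124  1.085 -0.     1.893] f [ 1.17 -0.24 -0.19] tcp [0.6538 0.2201 0.0754] gap 0.0001
R
 [[ 0.     0.994 -0.113]
 [-0.    -0.113 -0.994]
 [-1.     0.     0.   ]] shift cm [ 0.68 -0.26  0.14] clk 8.8833 j [ 0.209  0.61   0.124  1.085 -0.     1.893] f [0.66 0.76 0.43] tcp [0.6537 0.2201 0.0753] gap -0.0002
```

View pics/s5.png

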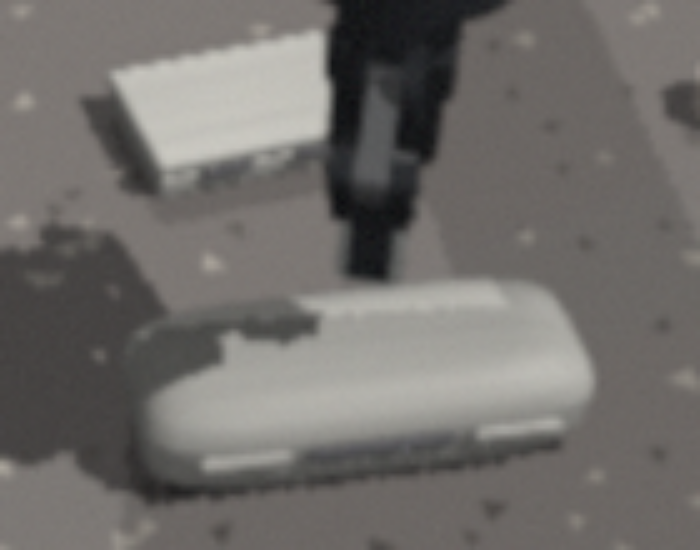

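View pics/t5.png

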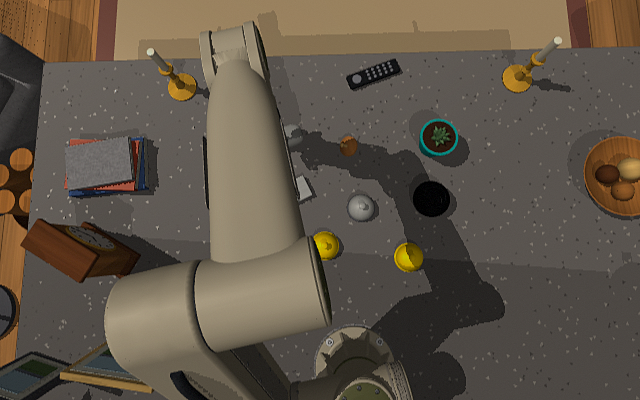

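The scene view shows the tip over the middle of the case (zoom x≈368 against a silhouette middle of about 360), a bit high. I'll lower to 25 mm above the lid and hold.

Call:
drive_tool([
  [[0.3,-0.2,0.1,0,0,0,0],[0.2,0,0,0,0,0,0],[0.2,0,0,0,0,0,0],[0,0,0,0,0,0,0],[0,0,0,0,0,0,0]],
])

```text
clock: 9.3
tcp_pos: [0.6514, 0.2193, 0.0679]
orientation: [-0.471, -0.527, -0.471, 0.528]
wrist_force: [0.8, 0.7, 0.6]
finger_gap: -0.0002
```

Call:
drive_tool([
  [[0,0,0,0,0,0,0],[0,0,0,0,0,0,0],[0,0,0,0,0,0,0],[0,0,0,0,0,0,0],[0,0,0,0,0,0,0]],
])

```text
clock: 9.72
tcp_pos: [0.6516, 0.2193, 0.0683]
orientation: [0.471, 0.528, 0.471, -0.527]
wrist_force: [0.5, -0.6, 0.3]
finger_gap: -0.0
```

```bash
python3 -c "
from h import *
delta([.651,.219,.0685])
s=env.get_state();q=s['orientation'];R=Ro.from_quat(np.r_[q[1:],q[0]]).as_matrix()
im=env.read_camera('wrist');cv2.imwrite('pics/w6.png',im[:,:,::-1])
im=env.read_camera('scene');cv2.imwrite('pics/s6.png',cv2.resize(im[160:330,230:460,::-1],None,fx=3.4,fy=3.4))
"
```

```text
R
 [[ 0.     0.994 -0.113]
 [-0.    -0.113 -0.994]
 [-1.     0.     0.   ]] shift cm [-0.02 -0.06  0.04] clk 9.7167 j [ 0.208  0.611  0.107  1.067 -0.     1.892] f [ 0.52 -0.64  0.33] tcp [0.6516 0.2193 0.0683] gap -0.0
```

View pics/w6.png

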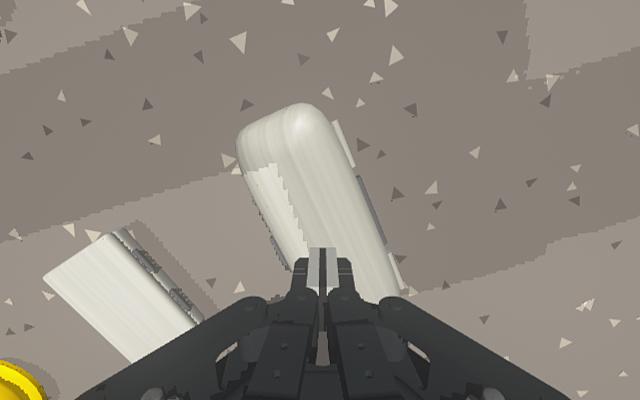

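View pics/s6.png

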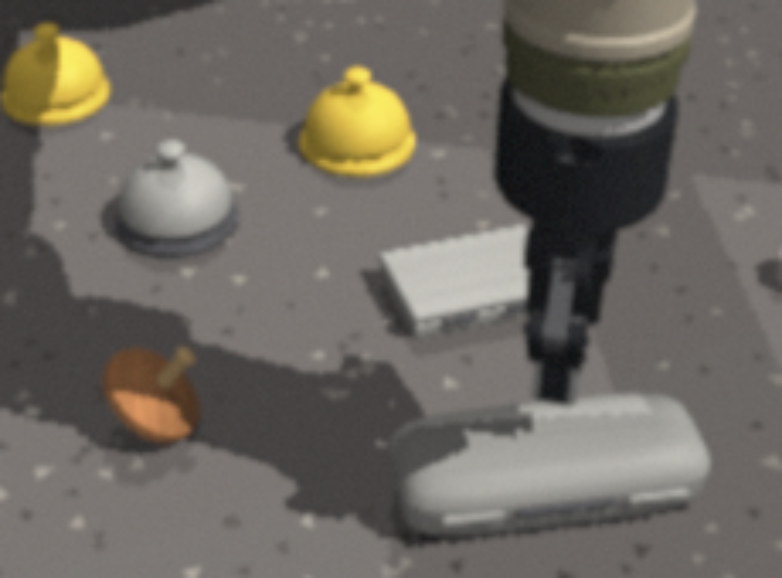

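The tip is about 25 mm above the middle of the lid, and everything is standing where it was. I'll hold for more than 2 s with no motion.

Call:
drive_tool([
  [[0,0,0,0,0,0,0],[0,0,0,0,0,0,0],[0,0,0,0,0,0,0],[0,0,0,0,0,0,0],[0,0,0,0,0,0,0]],
])

```text
clock: 10.23
tcp_pos: [0.6516, 0.2193, 0.0683]
orientation: [-0.471, -0.527, -0.471, 0.528]
wrist_force: [0.2, -0.2, 0.2]
finger_gap: 0.0
```

Call:
drive_tool([
  [[0,0,0,0,0,0,0],[0,0,0,0,0,0,0],[0,0,0,0,0,0,0],[0,0,0,0,0,0,0],[0,0,0,0,0,0,0]],
])

```text
clock: 10.65
tcp_pos: [0.6516, 0.2193, 0.0682]
orientation: [-0.471, -0.527, -0.471, 0.528]
wrist_force: [0.4, 0.2, -1.0]
finger_gap: 0.0
```

Call:
drive_tool([
  [[0,0,0,0,0,0,0],[0,0,0,0,0,0,0],[0,0,0,0,0,0,0],[0,0,0,0,0,0,0],[0,0,0,0,0,0,0]],
])

```text
clock: 11.07
tcp_pos: [0.6516, 0.2193, 0.0682]
orientation: [-0.471, -0.527, -0.471, 0.528]
wrist_force: [-1.1, 0.0, -0.7]
finger_gap: -0.0
```

Call:
drive_tool([
  [[0,0,0,0,0,0,0],[0,0,0,0,0,0,0],[0,0,0,0,0,0,0],[0,0,0,0,0,0,0],[0,0,0,0,0,0,0]],
])

```text
clock: 11.48
tcp_pos: [0.6516, 0.2193, 0.0683]
orientation: [-0.471, -0.527, -0.471, 0.528]
wrist_force: [0.8, -0.4, -0.3]
finger_gap: 0.0
```

Call:
drive_tool([
  [[0,0,0,0,0,0,0],[0,0,0,0,0,0,0],[0,0,0,0,0,0,0],[0,0,0,0,0,0,0],[0,0,0,0,0,0,0]],
])

```text
clock: 11.9
tcp_pos: [0.6516, 0.2193, 0.0683]
orientation: [-0.471, -0.527, -0.471, 0.528]
wrist_force: [0.0, 0.1, -0.1]
finger_gap: -0.0003
```

Call:
drive_tool([
  [[0,0,0,0,0,0,0],[0,0,0,0,0,0,0],[0,0,0,0,0,0,0],[0,0,0,0,0,0,0],[0,0,0,0,0,0,0]],
])

```text
clock: 12.32
tcp_pos: [0.6516, 0.2194, 0.0683]
orientation: [-0.471, -0.527, -0.471, 0.528]
wrist_force: [0.2, 0.5, -0.3]
finger_gap: 0.0002
```

```bash
python3 -c "
from h import *
delta([.651,.219,.0685])
print(env.hand_in())"
```

```text
R
 [[ 0.     0.994 -0.113]
 [-0.    -0.113 -0.994]
 [-1.     0.     0.   ]] shift cm [-0.02 -0.05  0.04] clk 12.3167 j [ 0.208  0.611  0.107  1.067 -0.     1.892] f [ 0.23  0.49 -0.26] tcp [0.6516 0.2194 0.0683] gap 0.0002
the job is handed in; nothing more can be done
None
```

I rang the chrome bell, then pointed at the sunglasses case and was still pointing at it when I handed the job in, at 12.3 s.

- **Bell:** I pressed the button with the shut fingertips until it stopped. The reading was 8 N with the tip stalled at 55.7 mm, against about 56 mm expected for fully down. After I lifted off, the picture showed the button up and the bell in the same place.
- **Case:** I held the fingertips about 25 mm above the middle of the lid for about 3 s, with no contact force beyond sensor noise. In the last scene picture, taken before the final hold, the bell, case, card tin and spinning top stood where they had been. The vase, pot and tealight were not in that last picture, and the arm did not go near them.

**Where checks disagreed:** The top and wrist cameras placed the lid middle about 5 mm apart along the case's length, so I aimed between them. A rough scene-camera estimate was about 1 cm off; I left it out because its outline of the case was incomplete.

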